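# Seat the keyed crank disc on the indexing head

### The job

The crank disc of the small indexing head stands proud on its spindle because its rim notch is not over the upright drive pin on the base. Push the disc round with a fingertip against its crank peg until the notch is over the pin, then press the hub down until the disc is fully home with the pin in the notch, and take the hand away. Only push and press: do not pinch the peg, and do not pull the disc up off its spindle, and leave the loose things round about where they lie.

Things in the scene. Friction and masses are not known exactly. Their poses are not given: they have to be found in the camera images.
- index_head: Grey round cast base, 124 mm across and 20 mm high, fixed to the bench. An ear 26 mm wide, 20 mm high reaches out from its middle in its +x direction, to 86 mm from the spindle axis, well beyond the disc, with a dark screw head 4 mm high at 77 mm from the axis; the drive pin stands on this ear. Origin: on the spindle axis, at the bench top; z up. The spindle is upright. Its place and heading vary.
- pin_top (a point): Top of the drive pin: a plain steel pin 10 mm across with a domed tip, 58 mm from the spindle axis in the base's +x direction, standing 10 mm above the ear (its top 30 mm above the bench).
- notch (a point): The middle of the notch in the disc's rim, at the level of the disc's underside, 58 mm from the axis. The notch is 14 mm wide, open outward, 10 mm deep from the rim, right through the disc. The disc is a flat bright metal disc, 120 mm across and 12 mm thick. Standing proud, its underside is 32 mm above the bench and it clears the pin by 2 mm; seated, its underside is at 20 mm.
- peg_top (a point): Centre of the top of the crank peg: an upright black peg 12 mm across standing 33 mm above the disc's upper face, 46 mm from the axis, opposite the notch (180 degrees from it). Its top is 77 mm above the bench while the disc is proud. Pushed sideways round the axis it turns the disc.
- crank_peg: The same crank peg as a body; origin at its foot on the disc's upper face. It needs only about 1.3 N of sideways push; it must not be pinched.
- hub_top (a point): Centre of the flat top of the closed dark hub, 36 mm across, on the spindle axis, 16 mm above the disc's upper face, 60 mm above the bench while proud, 48 mm when seated: the place to press.
- crank_disc (a joint): Angle of the disc on the base, rad, positive anticlockwise seen from above; 0 (or a full turn) is the notch over the pin. Turns without limit either way; a drag of 0.06 N m (about 1.3 N at the peg) and damping stop it where it is left. Starts between 0.8 and 5.5.
- sleeve (a joint): How far the disc has been pressed down, m: 0 standing proud (start), 0.012 fully seated (a hard stop). The fit is snug: it takes about 5 N to push down, stays where it is left, and it could be pulled up (negative values). When the notch is off the pin by more than about 6 mm the pin blocks it after 2 mm; within about 5 mm the domed pin guides it in.
- plug_disc: Loose bystander: ply plug disc with a grey face, 41 mm across, 15 mm high, lying on the bench beyond the head. Origin: centre of its underside. Leave alone.
- shim_c: Loose bystander: black-faced ply shim, 32 x 70 x 15 mm, lying between the robot and the head. Origin: centre of its underside. Leave alone.
- hex_keys: Loose bystander: red hex key set, 22 x 85 x 19 mm, lying to the left of the head. Origin: centre of its underside. Leave alone.
- shim_b: Loose bystander: grey-faced ply shim, 40 x 60 x 15 mm, lying to the right of the head. Origin: centre of its underside. Leave alone.
Mind the look-alikes: they are no part of the job. Of the things shaped like the index_head, the grey one is meant.

How it is judged:
By the outcome, as a careful person would: the job done as asked, in the order asked, and still so for the second after the job is handed in, with the robot touching nothing.
It also fails if it takes over 54 s, if anything falls off the work surface, if the arm or the gripper's body presses on something with over 40 N, if the wrist force passes 120 N, or if a joint passes its speed limit or range.

### The arm

A 6-joint arm with a two-finger parallel gripper is mounted at the origin on a cart in front of the work surface, level with it; the furniture and walls round the work are solid. World frame = base frame: x ahead of the robot, y to its left, z up, the work surface at z = 0. Lengths are in m, angles in rad, forces in N, time in s.
With the tool pointing down it reaches from about 0.225 to 0.875 m from the base axis. Payload 3.4 kg.
Tool frame: the origin (TCP) lies on the centre line of the jaws, within the pads' length; the fingertips stand 17 mm ahead of it and the grasp point (between the pads) lies 2 mm behind it (nose_length is the distance from the TCP to the fingertips, in m); z points along the fingers, y is the line along which they close (so a half turn about z gives the same grasp; the last joint's range is limited). The gripper opens to 85 mm and grips with 20 to 120 N. Pads are 22 mm wide; open, the fingers measure 114 mm over their backs; the gripper's body (76 mm by 85 mm) begins 54 mm behind the grasp point. The pads swing forward as they close: fully open they stand 13 mm farther back than shut.
Start: joints at [1.221, 0.276, 1.505, -0, 1.361, -0.121], TCP at [0.13, 0.56, 0.248] pointing down, gripper open.
Joint ranges: [-2.89, 2.89], [-0.75, 2.08], [0.22, 2.7], [-1.18, 4.32], [0.11, 2.71], [-2.7, 2.7]. Speed limits (rad/s): [2.57, 2.57, 3.14, 3.14, 3.14, 3.14].

### API

Orientations are given as a unit quaternion [w, x, y, z].
In Python, from rig import get_state, get_image, sign_off, find_in, place_of, nose_length gives the robot as it stands.
- The arm moves only by the tool apply_moves, never from a script. Its argument "deltas" is one flat list of numbers, 5 for each row, row after row: the finger opening in mm, from 0 to 85.4, then the shift along the tool's x, y, z in mm, then the turn about the tool's z in degrees. A call has 1 to 12 rows; each row is the pose to reach, as a shift and turn from the pose commanded when the call began, along the tool's axes at that moment; what a row does not reach only later rows make up. A row lasts 1/12 s, in which the tool goes at most 41.7 mm and 7.16 degrees, less where a joint would pass 70% of its speed; a pose out of reach is approached as far as the arm can. A call with a gripper value outside its range is refused whole. The fingers move at their own pace and stop on an object; "squeeze" is the grip in N (left out, the last holds). Time passes only in rows, so rows that repeat a pose let the fingers close. It gives the time, the measured TCP pose, the force, the opening and the grip force at its end, in the units of the state.
- get_state(): the state, without advancing time (a new reading comes with each control period).
- get_image(name): name is "side" or "top"; returns a dict with "frame" (384x512x3 uint8, red, green, blue), "K" (3x3 intrinsics, pixels), "k1" (the pictures are not rectified: a ray, as slopes to the right and down, at radius r is drawn at 1 + k1 r^2 times it, then the intrinsics apply), "position" and "orientation" of the camera in the world. Camera axes: x right, y down, z forward; pixel columns grow to the right and rows downward; lengths in m; the calibration is good to about 2 mm. A picture is of the moment at which its call begins. There is no depth.
- sign_off(): hands the job in; it is judged then, once.
Trained networks look in a picture, given as the dict that the camera call returned (one of the last four; its "shot" number tells which), for a name from the list of things; names that differ only in an ending like _2 or _b are one class to them, and where a whole thing is asked for, a point or a joint stands for the part that bears it (a point fixed in the world has none). Each returns a list of dicts, best first, with "score" (0 to 1); they miss things now and then, are a little off and sometimes report something else, mostly with a low value. They report only what shows in the picture. A call takes as long as a camera call. They do not tell look-alikes from the thing itself.
- find_in(query, picture): "point" ([column, row] in pixels, amid what is visible of it).
- place_of(query, picture): "point" ([column, row] in pixels: a listed point, or the origin of a listed thing).
The state is a dict: "clock": time; "qpos": joint angles; "qd": joint speeds; "effort": joint torques, N m; "position": TCP position; "ee_rot": TCP orientation; "contact_force": force on the tool from outside, world axes, zero at the start; "moment": the same for the moment, N m; "width": finger opening in m; "gripper_force": force on a finger pad.
Only numpy, scipy, OpenCV 4.12 (cv2) and the standard library are available. Lean on these libraries where they do the work, as an engineer would, in place of code of your own. Each camera call takes 0.05 s, during which the arm holds its last target. There are 200 camera calls.

## Working session

There is one attempt and no reset: what is moved stays moved. The work goes in short steps, Python scripts to look and compute and a tool call to move; the robot and the scene stay as the last step left them, time stands still between calls to the robot, and variables do not carry over. Pictures are saved under pics/ and viewed, at most 10 in all, crops included, and the job is handed in when it is done.

Besides the shell and the picture viewer there is one more tool, called after "Emit:" as name(argument=value, ...) on one line, values as JSON. apply_moves: Moves the arm, as the interface text tells. Its arguments: {"type":"object","properties":{"deltas":{"type":"array"},"squeeze":{"type":"number"}},"required":["deltas"]}

```bash
mkdir -p pics
cat > h.py <<'E'
import numpy as np, cv2
from scipy.spatial.transform import Rotation as R
from rig import *
def rot(q): return R.from_quat([q[1],q[2],q[3],q[0]]).as_matrix()
def ray(p,im):
    K=np.array(im["K"]);d=np.array([im["k1"],0,0,0,0.])
    u=cv2.undistortPoints(np.array([[p]],float),K,d)[0,0]
    return rot(im["orientation"])@np.array([u[0],u[1],1])
def at(p,im,z):
    r=ray(p,im);o=np.array(im["position"]);return o+r*(z-o[2])/r[2]
def proj(P,im):
    K=np.array(im["K"]);M=rot(im["orientation"]);c=M.T@(np.array(P)-im["position"])
    return cv2.projectPoints(c[None],np.zeros(3),np.zeros(3),K,np.array([im["k1"],0,0,0,0.]))[0][0,0]
E
python3 - <<'E'
from h import *
Z=dict(pin_top=.03,notch=.032,peg_top=.077,hub_top=.06,index_head=0,plug_disc=0,shim_c=0,hex_keys=0,shim_b=0)
fr=[]
for n in("top","side"):
    im=get_image(n);fr.append(im["frame"]);print(n,np.round(im["position"],3))
    for q,z in Z.items():
        for d in place_of(q,im)[:3]: print(q,round(d["score"],2),np.round(d["point"]),np.round(at(d["point"],im,z),3))
s=get_state();print(s["position"],s["ee_rot"],s["contact_force"],nose_length)
for n,f in zip(("top","side"),fr): cv2.imwrite(f"pics/{n}0.png",cv2.resize(f[...,::-1],(796,597)))
E
```

```text
top [0.519 0.006 1.085]
pin_top 0.79 [240. 186.] [0.592 0.018 0.03 ]
pin_top 0.59 [305. 156.] [ 0.688 -0.174  0.03 ]
notch 0.74 [306. 153.] [ 0.696 -0.178  0.032]
notch 0.55 [248. 215.] [ 0.505 -0.007  0.032]
peg_top 0.52 [342. 156.] [ 0.684 -0.274  0.077]
hub_top 0.79 [257. 197.] [ 0.559 -0.031  0.06 ]
hub_top 0.71 [325. 158.] [ 0.679 -0.228  0.06 ]
index_head 0.88 [321. 161.] [ 0.677 -0.23   0.   ]
plug_disc 0.62 [265. 143.] [ 0.73  -0.056  0.   ]
shim_c 0.76 [332. 204.] [ 0.546 -0.266  0.   ]
shim_c 0.5 [260. 245.] [ 0.416 -0.048  0.   ]
hex_keys 0.72 [152. 228.] [0.458 0.282 0.   ]
hex_keys 0.29 [256. 201.] [ 0.549 -0.03   0.   ]
shim_b 0.76 [332. 204.] [ 0.546 -0.266  0.   ]
shim_b 0.5 [260. 245.] [ 0.416 -0.048  0.   ]
side [ 0.935 -0.317  1.001]
pin_top 0.95 [256. 198.] [0.582 0.023 0.03 ]
pin_top 0.62 [227. 291.] [ 0.699 -0.176  0.03 ]
notch 0.98 [224. 284.] [ 0.685 -0.171  0.032]
notch 0.86 [223. 186.] [ 0.504 -0.011  0.032]
peg_top 0.63 [179. 307.] [ 0.669 -0.277  0.077]
peg_top 0.52 [242. 209.] [ 0.597 -0.034  0.077]
hub_top 0.97 [202. 297.] [ 0.681 -0.227  0.06 ]
hub_top 0.77 [232. 198.] [ 0.554 -0.027  0.06 ]
index_head 0.7 [204. 305.] [ 0.681 -0.231  0.   ]
plug_disc 0.83 [278. 274.] [ 0.744 -0.063  0.   ]
shim_c 0.86 [151. 271.] [ 0.54  -0.267  0.   ]
shim_c 0.59 [185. 175.] [ 0.401 -0.049  0.   ]
shim_c 0.5 [232. 199.] [ 0.532 -0.008  0.   ]
hex_keys 0.52 [294. 114.] [0.457 0.284 0.   ]
shim_b 0.86 [151. 271.] [ 0.54  -0.267  0.   ]
shim_b 0.59 [185. 175.] [ 0.401 -0.049  0.   ]
shim_b 0.5 [232. 199.] [ 0.532 -0.008  0.   ]
[0.13040816 0.56005321 0.24832637] [8.15637597e-06 1.14154180e-01 9.93463044e-01 5.10326295e-05] [0.26643407 0.74618705 0.04512315] 0.017
```

View pics/top0.png

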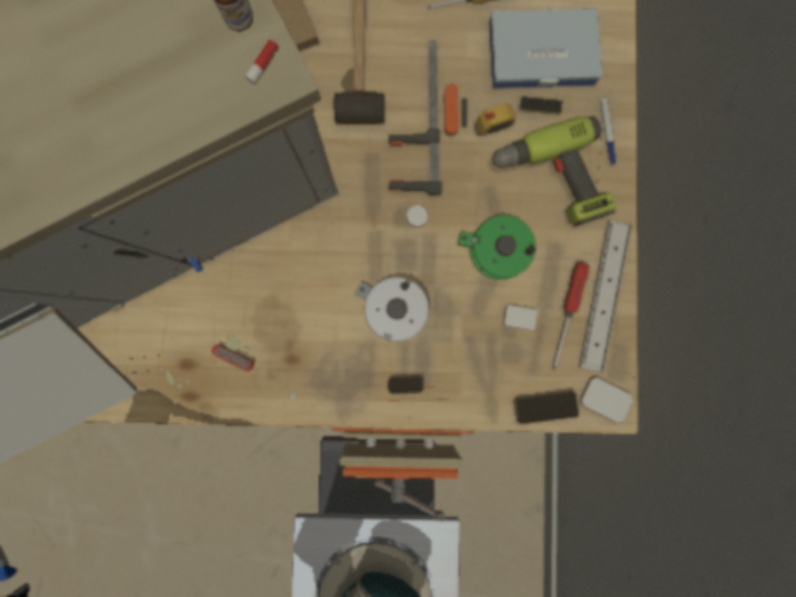

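View pics/side0.png

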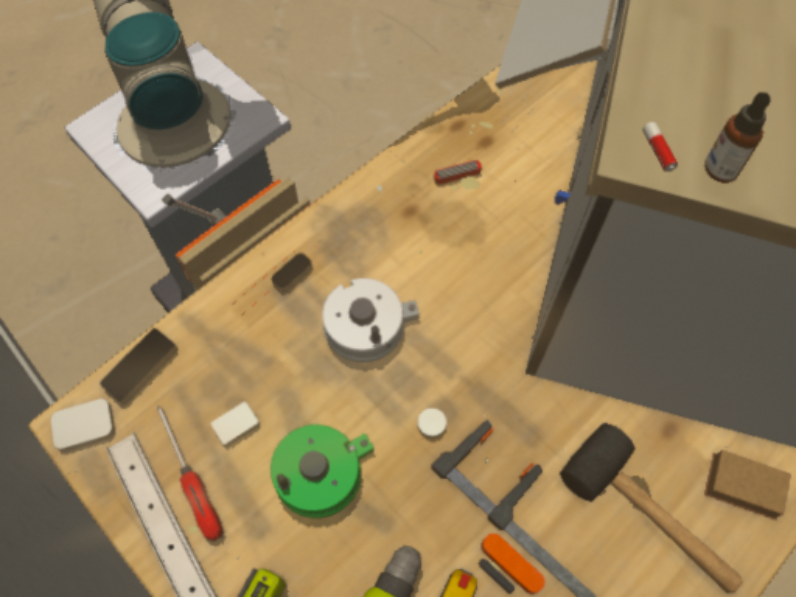

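The top view shows the grey head with its hub at about (397,308), the ear and pin at upper left (365,290), the peg at (405,286) and the notch at (388,337). The side view agrees: hub (362,310), ear (411,311), peg (376,333), notch (347,283). The green head is the look-alike. I'll fit the head model to both views.

```bash
cat >> h.py <<'E'
def model(p,sl=0.):
    x,y,a,b=p; c=np.array([x,y,0]); u=lambda t:np.array([np.cos(t),np.sin(t),0]); Z=np.array([0,0,1.])
    return dict(hub_top=c+Z*(.06-sl),pin_top=c+.058*u(a)+Z*.03,notch=c+.058*u(a+b)+Z*(.032-sl),peg_top=c-.046*u(a+b)+Z*(.077-sl))
from scipy.optimize import least_squares
def fit(p0,ims,sl=0.,free=None,obs=None):
    O=[]
    for im in ims:
        for q,P in model(p0,sl).items():
            c=[d for d in place_of(q,im) if np.linalg.norm(np.array(d["point"])-proj(P,im))<12]
            if c: O.append((im,q,np.array(c[0]["point"])))
    full=lambda v:v if free is None else np.r_[p0[:3],v]
    # per-view offset absorbs the calibration error
    f=lambda v:np.concatenate([proj(model(full(v),sl)[q],im)-o for im,q,o in O])
    r=least_squares(f,p0 if free is None else [p0[3]],loss="soft_l1",x_scale=[.01,.01,.1,.1] if free is None else [.1])
    for (im,q,o),e in zip(O,f(r.x).reshape(-1,2)): print(q,np.round(o,1),np.round(e,1))
    return full(r.x)
E
python3 - <<'E'
from h import *
ims=[get_image("top"),get_image("side")]
p=fit(np.array([.5565,-.029,1.02,1.76]),ims)
print(np.round(p,4),np.degrees(p[2:]))
tiles=[]
for im in ims:
    c=proj([p[0],p[1],.04],im).astype(int);f=im["frame"][c[1]-35:c[1]+35,c[0]-35:c[0]+35,::-1]
    f=cv2.resize(f,(390,390),interpolation=cv2.INTER_CUBIC)
    for q,P in model(p).items():
        u=(proj(P,im)-c+35.5)*390/70;cv2.drawMarker(f,tuple(int(v) for v in u),(0,0,255),0,10)
    tiles.append(f)
cv2.imwrite("pics/c1.png",np.hstack(tiles))
t=ims[0]
for z in(0,.3): print(at((84,250),t,z),at((220,282),t,z))
E
```

```text
hub_top [254.2 197.4] [0.8 0.4]
pin_top [235.7 188.7] [2.  0.1]
notch [250.  214.1] [-1.5  2.5]
hub_top [229.8 197.6] [3.  0.8]
pin_top [256.3 198.5] [ 0.8 -0.6]
notch [224.2 185. ] [-1.2 -0.8]
peg_top [241.  209.9] [0.3 1.6]
[ 0.5566 -0.0258  1.0936  1.7447] [62.66034837 99.96254229]
[0.38808259 0.48509197 0.        ] [0.30199659 0.07214547 0.        ]
[0.42439039 0.35251553 0.3       ] [0.36210331 0.05373021 0.3       ]
```

View pics/c1.png

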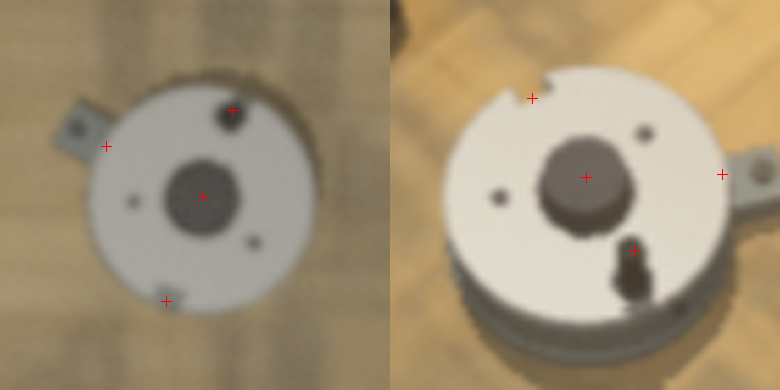

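The crops show the model markers lying on hub, peg and notch within about a pixel. The ear's screw head is at (77,128) in the top crop and (762,172) in the side crop, so I'll use it to fix the heading.

Run:
```python
from h import *
p=np.array([ 0.5566,-0.0258,1.0936,1.7447])
ims=[get_image("top"),get_image("side")]
O=[]
crop=[dict(hub=(203,198),screw=(77,128),notch=(168,297),peg=(232,113)),dict(hub=(196,178),screw=(372,172),notch=(141,93),peg=(240,246))]
def pts(v):
    x,y,a,b=v[:4];c=np.array([x,y,0]);u=lambda t:np.array([np.cos(t),np.sin(t),0]);Z=np.array([0,0,1.])
    return dict(hub=c+.06*Z,screw=c+.077*u(a)+.024*Z,notch=c+.057*u(a+b)+.04*Z,peg=c-.046*u(a+b)+.077*Z)
for im,cr in zip(ims,crop):
    c=proj([p[0],p[1],.04],im).astype(int)
    for q,t in cr.items(): O.append((im,q,np.array(t)*70/390-.5+c-35))
for off in (0,1):
  def f(v):
    P=pts(v);return np.concatenate([proj(P[q],im)+(off*v[4:6] if im is ims[1] else 0)-o for im,q,o in O])
  r=least_squares(f,np.r_[p,0,0],x_scale=[.01,.01,.1,.1,1,1])
  print(np.round(r.x,4),np.degrees(r.x[2:4]));print(np.round(r.fun.reshape(-1,2),1).tolist())
v=r.x; t=v[2]+v[3]+np.pi
print("peg",v[:2]+.046*np.array([np.cos(t),np.sin(t)]),np.degrees(t)-360)
```

```text
[ 0.5559 -0.0259  1.0751  1.7618  0.      0.    ] [ 61.60095665 100.94606651]
[[0.1, -0.0], [0.1, 0.2], [-0.0, 0.8], [0.3, -0.2], [-0.1, -0.2], [0.4, -0.0], [-0.0, -0.4], [0.5, 0.7]]
[ 0.5564 -0.0254  1.0749  1.7618 -0.4885 -0.0415] [ 61.58579727 100.94621482]
[[-0.0, -0.2], [-0.0, 0.0], [-0.2, 0.6], [0.2, -0.4], [-0.3, -0.3], [0.2, -0.0], [-0.2, -0.4], [0.3, 0.7]]
peg [ 0.6002605  -0.03923452] -17.46798790985116
```

```bash
cat >> h.py <<'E'
C=np.array([.556,-.0257])
def u2(t): t=np.radians(t);return np.array([np.cos(t),np.sin(t)])
def orbit(phi,d,r=.046): return C+r*u2(phi)+d*u2(phi+90), phi+90   # xy, yaw of tool x
def rel(xy,z,yaw,s=None):
    s=s or get_state();M=rot(s["ee_rot"]);y0=np.degrees(np.arctan2(M[1,0],M[0,0]))
    d=M.T@(np.r_[xy,z]-s["position"])*1000
    return np.round(np.r_[d,(y0-yaw+180)%360-180],1).tolist()
E
python3 - <<'E'
from h import *
s=get_state();print(rel([.27,.15],.25,167));xy,y=orbit(-17.5,.032);print(xy,y,rel(xy,.2,y))
E
```

```text
[-228.9, -367.7, -1.7, -0.1]
[ 0.60949357 -0.00901352] 72.5 [-595.6, -445.6, 48.3, 94.4]
```

Emit:
apply_moves(deltas=[0,-19,-31,0,6,0,-38,-61,0,12,0,-57,-92,0,18,0,-76,-123,0,24,0,-95,-153,0,30,0,-114,-184,0,36,0,-134,-215,0,42,0,-153,-245,0,48,0,-172,-276,0,54,0,-191,-307,0,60,0,-210,-337,0,66,0,-229,-368,0,72], squeeze=20)

```text
clock: 2.6
position: [0.2701, 0.1482, 0.2486]
ee_rot: [0.0, 0.678, 0.735, 0.001]
contact_force: [0.4, -0.1, -0.4]
width: -0.0001
gripper_force: 0.0
```

Run:
```python
from h import *
xy,y=orbit(-17.5,.032);s=get_state();print(s["position"],s["width"],s["clock"],s["contact_force"],rel(xy,.15,y))
```

```text
[0.27005013 0.148244   0.24864989] -0.00013911354932386977 2.6 [ 0.44704703 -0.09708068 -0.36820412] [-184.3, 325.4, 99.1, 22.1]
```

Emit:
apply_moves(deltas=[0,-17,30,3,2,0,-34,59,10,4,0,-50,89,20,6,0,-67,118,30,8,0,-84,148,40,10,0,-101,178,50,12,0,-117,207,60,14,0,-134,237,70,16,0,-151,266,80,18,0,-168,296,90,20,0,-184,325,99,22,0,-184,325,99,22])

```text
clock: 3.6
position: [0.615, -0.009, 0.1467]
ee_rot: [0.001, 0.805, 0.593, 0.001]
contact_force: [0.9, 0.5, -0.1]
width: -0.0001
gripper_force: 0.0
```

Run:
```python
from h import *
xy,y=orbit(-17.5,.032);s=get_state();print(s["position"],s["clock"],s["contact_force"],rel(xy,.081,y))
im=get_image("side");c=proj([*C,.08],im).astype(int)
cv2.imwrite("pics/s2.png",cv2.resize(im["frame"][c[1]-70:c[1]+60,c[0]-75:c[0]+75,::-1],(600,520)))
```

```text
[ 0.61500344 -0.00897531  0.14674796] 3.6 [ 0.94700115  0.4962877  -0.07945939] [-1.6, -5.5, 65.7, 0.2]
```

View pics/s2.png

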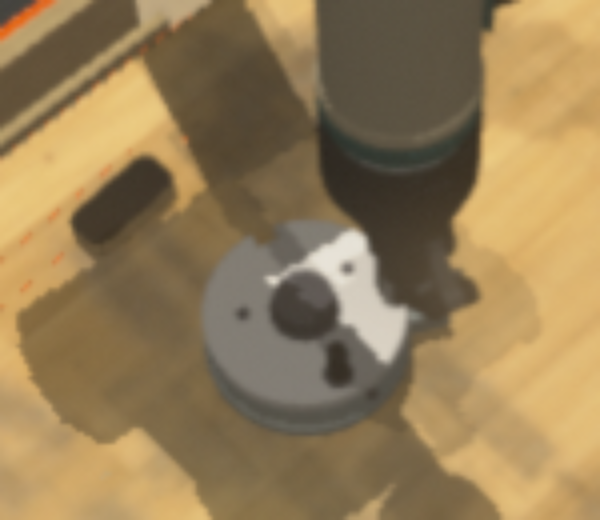

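The tool is above and to the +y side of the peg (peg at 338,360, fingertips about 430,300), with clearance. I'll descend.

Emit:
apply_moves(deltas=[0,0,0,15,0,0,0,0,35,0,0,0,0,55,0,0,0,0,66,0,0,0,0,69,0,0,0,0,69,0])

```text
clock: 4.15
position: [0.6086, -0.0055, 0.0799]
ee_rot: [-0.001, 0.804, 0.594, -0.001]
contact_force: [-1.5, 0.4, 0.4]
width: -0.0
gripper_force: 0.0
```

Run:
```python
from h import *
s=get_state();xy,y=orbit(-17.5,.032);print(s["position"],s["clock"],s["contact_force"],rel(xy,.081,y))
# sweep to phi, d from 32 to 17
for i in range(1,13):
    d=.032-min(.015,.003*i);ph=-17.5-max(0,i-4)*5;print(rel(*(lambda o:(o[0],.081,o[1]))(orbit(ph,d)),s))
```

```text
[ 0.60855962 -0.0054968   0.0799119 ] 4.15 [-1.46577801  0.36438751  0.39010501] [-3.1, 1.9, -1.1, 0.4]
[-6.1, 1.9, -1.1, 0.4]
[-9.1, 1.9, -1.1, 0.4]
[-12.1, 1.9, -1.1, 0.4]
[-15.1, 1.8, -1.1, 0.4]
[-22.2, 3.1, -1.1, 5.4]
[-26.3, 4.0, -1.1, 10.4]
[-30.6, 4.6, -1.1, 15.4]
[-34.9, 4.7, -1.1, 20.4]
[-39.1, 4.5, -1.1, 25.4]
[-43.4, 4.0, -1.1, 30.4]
[-47.6, 3.0, -1.1, 35.4]
[-51.6, 1.7, -1.1, 40.4]
```

Emit:
apply_moves(deltas=[0,-6,2,-1,0,0,-9,2,-1,0,0,-12,2,-1,0,0,-15,2,-1,0,0,-22,3,-1,5,0,-26,4,-1,10,0,-31,5,-1,15,0,-35,5,-1,20,0,-39,5,-1,25,0,-43,4,-1,30,0,-48,3,-1,35,0,-52,2,-1,40])

```text
clock: 5.15
position: [0.5971, -0.0566, 0.0821]
ee_rot: [0.0, 0.96, 0.281, 0.001]
contact_force: [0.7, 0.5, 0.4]
width: 0.0002
gripper_force: 0.8
```

Run:
```python
from h import *
s=get_state();M=rot(s["ee_rot"]);print(s["position"],s["clock"],s["contact_force"],np.degrees(np.arctan2(M[1,0],M[0,0])),orbit(-57.5,.017))
tiles=[]
for n in("side","top"):
    im=get_image(n);c=proj([*C,.05],im).astype(int);tiles.append(cv2.resize(im["frame"][c[1]-45:c[1]+45,c[0]-45:c[0]+45,::-1],(398,398),interpolation=cv2.INTER_CUBIC))
    for q in("notch","peg_top"):
        for d in place_of(q,im)[:3]:
            X=at(d["point"],im,.032 if q=="notch" else .077)[:2]-C
            if np.linalg.norm(X)<.08: print(n,q,round(d["score"],2),np.round(X,3),np.degrees(np.arctan2(X[1],X[0])))
cv2.imwrite("pics/s3.png",np.hstack(tiles))
```

```text
[ 0.59709849 -0.05661029  0.08207255] 5.15 [0.6840655  0.49760107 0.39220265] 32.61183461914488 (array([ 0.59505344, -0.05536191]), 32.5)
top notch 0.97 [-0.029  0.046] 122.51325206667018
```

View pics/s3.png

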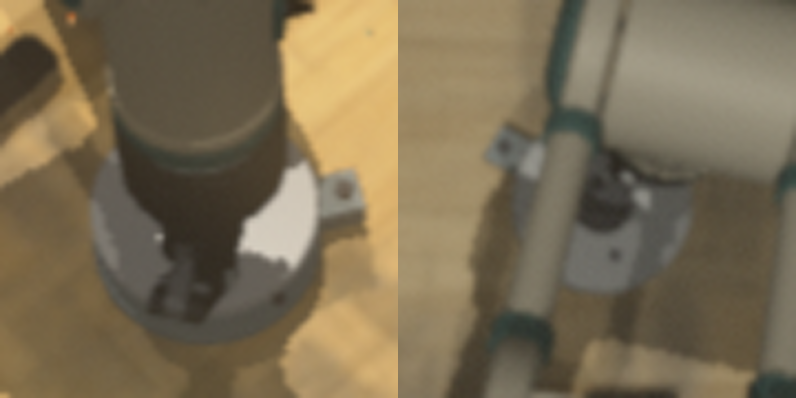

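The disc is turning: the notch now shows at 122.5°, so the peg is at -57.5° as planned (the arm hides the peg in both views). I'll carry on for another 61°.

Run:
```python
from h import *
s=get_state();M=rot(s["ee_rot"]);print(s["position"])
for ph in [-62,-67.5,-73,-78.5,-84,-89.5,-95,-100,-104,-107,-108.5,-108.5]:
    o=orbit(ph,.017);print(rel(o[0],.081,o[1],s))
```

```text
[ 0.59614311 -0.05619909  0.08147449]
[-4.1, -0.1, 0.5, 5.0]
[-8.7, 0.9, 0.5, 10.5]
[-13.4, 1.5, 0.5, 16.0]
[-18.1, 1.6, 0.5, 21.5]
[-22.8, 1.3, 0.5, 27.0]
[-27.4, 0.5, 0.5, 32.5]
[-32.0, -0.7, 0.5, 38.0]
[-36.0, -2.2, 0.5, 43.0]
[-39.1, -3.6, 0.5, 47.0]
[-41.4, -4.8, 0.5, 50.0]
[-42.5, -5.5, 0.5, 51.5]
[-42.5, -5.5, 0.5, 51.5]
```

Emit:
apply_moves(deltas=[0,-4,0,0,5,0,-9,1,0,10.5,0,-13,1.5,0,16,0,-18,1.5,0,21.5,0,-23,1,0,27,0,-27,0.5,0,32.5,0,-32,-1,0,38,0,-36,-2,0,43,0,-39,-4,0,47,0,-41.5,-5,0,50,0,-42.5,-5.5,0,51,0,-42.5,-5.5,0,51])

```text
clock: 6.45
position: [0.5577, -0.0749, 0.0815]
ee_rot: [0.0, 0.988, -0.157, 0.0]
contact_force: [1.3, -0.7, -0.2]
width: -0.0
gripper_force: 0.6
```

```bash
cat > m.py <<'E'
from h import *
import sys
s=get_state();M=rot(s["ee_rot"]);print(s["position"],s["clock"],s["contact_force"],np.degrees(np.arctan2(M[1,0],M[0,0])))
tiles=[]
for n in("side","top"):
    im=get_image(n);c=proj([*C,.05],im).astype(int);tiles.append(cv2.resize(im["frame"][c[1]-45:c[1]+45,c[0]-45:c[0]+45,::-1],(398,398),interpolation=cv2.INTER_CUBIC))
    for q in("notch","peg_top","hub_top"):
        for d in place_of(q,im)[:3]:
            X=at(d["point"],im,dict(notch=.032,peg_top=.077,hub_top=.06)[q])[:2]-C
            if np.linalg.norm(X)<.08: print(n,q,round(d["score"],2),np.round(X,3),np.degrees(np.arctan2(X[1],X[0])))
cv2.imwrite(sys.argv[1],np.hstack(tiles))
E
python3 m.py pics/s4.png
```

```text
[ 0.55768856 -0.07493609  0.08152747] 6.45 [ 1.27529192 -0.65527199 -0.15298216] -18.03116094921706
side notch 0.85 [0.019 0.058] 72.07488115461848
side hub_top 0.61 [-0.003  0.001] 164.2626452870033
side hub_top 0.39 [ 0.025 -0.032] -51.95681291522046
top notch 0.68 [0.019 0.059] 71.67523680650359
top hub_top 0.91 [-0.002 -0.   ] -171.1901520675013
```

Run:
```python
from h import *
s=get_state();print(s["position"],orbit(-108.5,.017))
for ph in [-111,-114,-116,-117.5,-118.4]:
    o=orbit(ph,.017);print(rel(o[0],.081,o[1],s))
```

```text
[ 0.55765194 -0.07465633  0.08132365] (array([ 0.55752549, -0.07471707]), -18.5)
[-2.1, 0.8, 0.3, 2.9]
[-4.6, 1.5, 0.3, 5.9]
[-6.3, 1.9, 0.3, 7.9]
[-7.5, 2.1, 0.3, 9.4]
[-8.3, 2.3, 0.3, 10.3]
```

View pics/s4.png

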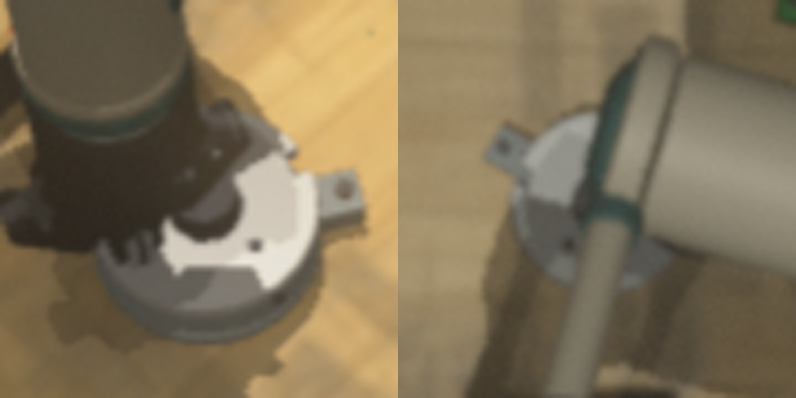

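The side view shows the notch at (288,150), about 10° short of the ear at (335,195), which matches the measured 72° against 61.6°. I'll do the final nudge, hold, back off away from the peg and lift.

Emit:
apply_moves(deltas=[0,-2,1,0,3,0,-4,1.5,0,6,0,-6,2,0,8,0,-7.5,2,0,9.5,0,-8.3,2.3,0,10.3,0,-8.3,2.3,0,10.3,0,-8.3,2.3,0,10.3,0,-8.3,2.3,0,10.3])

```text
clock: 7.52
position: [0.5487, -0.0741, 0.0812]
ee_rot: [-0.0, 0.969, -0.245, -0.0]
contact_force: [0.9, -0.3, 0.6]
width: 0.0001
gripper_force: 0.4
```

```bash
python3 m.py pics/s5.png; python3 -c "
from h import *
print(orbit(-118.4,.017))"
```

```text
[ 0.54867725 -0.07414411  0.08117064] 7.5167 [ 0.86221723 -0.32611502  0.63121222] -28.387234693889255
side notch 0.55 [0.03  0.057] 62.043463687367115
side notch 0.4 [ 0.015 -0.016] -46.1392881507689
side hub_top 0.68 [ 0.001 -0.008] -84.35746324059585
top notch 0.75 [0.025 0.053] 65.24987118827116
top hub_top 0.59 [-0.004 -0.004] -134.37763776247579
(array([ 0.54907531, -0.07424945]), -28.400000000000006)
```

View pics/s5.png

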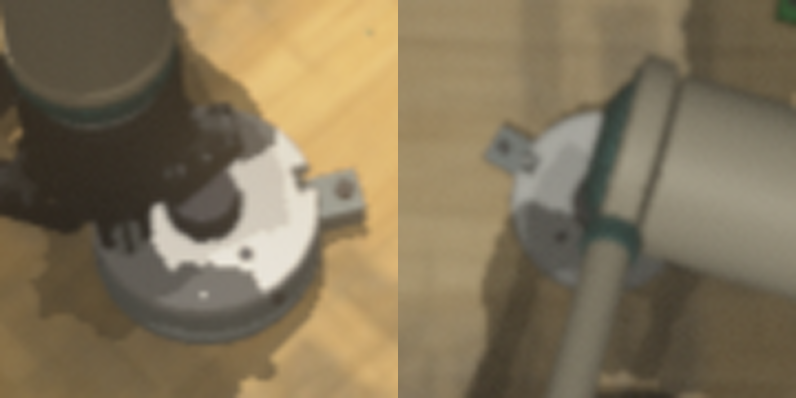

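The notch now shows at (300,178) in the side view, at the ear, and at 62–65° by measurement against the 61.6° target, which is within the guided range. I'll back off, lift and go over the hub.

Emit:
apply_moves(deltas=[0,6,0,0,0,0,12,0,0,0,0,12,0,-20,0,0,12,0,-40,0,0,12,0,-40,0,0,12,0,-40,0])

```text
clock: 8.42
position: [0.5606, -0.0804, 0.1222]
ee_rot: [-0.0, 0.969, -0.245, 0.001]
contact_force: [0.0, -0.1, -0.4]
width: 0.0002
gripper_force: 0.0
```

```bash
python3 m.py pics/s6.png; python3 -c "
from h import *
print(rel(C,.12,-28.4),rel(C,.078,-28.4))"
```

```text
[ 0.56061339 -0.08038306  0.12217878] 8.4167 [ 0.02165521 -0.07009546 -0.43113381] -28.4177820995651
side notch 0.62 [0.028 0.049] 60.915621254372226
side hub_top 0.58 [-0.002 -0.004] -112.62504970559277
top notch 0.82 [0.035 0.05 ] 54.78186896081183
top hub_top 0.63 [ 0.005 -0.005] -45.29836888410509
[-28.5, -46.2, 0.7, -0.0] [-28.4, -46.2, 42.7, -0.0]
```

Emit:
apply_moves(deltas=[0,-10,-16,0,0,0,-20,-32,0,0,0,-28.5,-46,5,0,0,-28.5,-46,25,0,0,-28.5,-46,35,0,0,-28.5,-46,39,0,0,-28.5,-46,39,0])

```text
clock: 9.4
position: [0.5553, -0.0261, 0.081]
ee_rot: [0.0, 0.969, -0.246, -0.001]
contact_force: [1.0, 0.4, 0.7]
width: -0.0003
gripper_force: 0.0
```

```bash
python3 m.py pics/s7.png
```

```text
[ 0.55534136 -0.02611343  0.08097914] 9.4 [1.03490724 0.39201247 0.67210009] -28.424791417558733
side notch 0.9 [0.029 0.043] 56.62834954662694
side peg_top 0.48 [-0.02  -0.042] -115.75675357582203
side hub_top 0.98 [-0.005  0.002] 157.24772014120018
top peg_top 0.57 [-0.013 -0.001] -173.88213331908244
top hub_top 0.53 [ 0.008 -0.013] -58.61427990807687
```

View pics/s7.png

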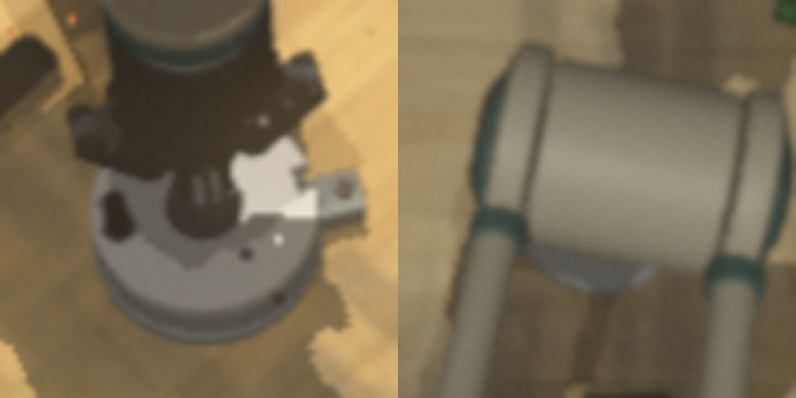

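The closed fingertips stand over the hub (208,190) with the notch (300,170) at the ear. Next I press down slowly.

Emit:
apply_moves(deltas=[0,0,0,2,0,0,0,0,4,0,0,0,0,5,0,0,0,0,6,0,0,0,0,7,0,0,0,0,8,0,0,0,0,9,0,0,0,0,9,0])

```text
clock: 10.47
position: [0.5561, -0.0259, 0.0734]
ee_rot: [-0.0, 0.969, -0.245, -0.0]
contact_force: [-1.5, 0.6, 3.1]
width: -0.0001
gripper_force: 2.0
```

Emit:
apply_moves(deltas=[0,0,0,1,0,0,0,0,2,0,0,0,0,3,0,0,0,0,4,0,0,0,0,5,0,0,0,0,6,0,0,0,0,6,0])

```text
clock: 11.05
position: [0.5561, -0.026, 0.0671]
ee_rot: [-0.0, 0.969, -0.245, -0.0]
contact_force: [-1.2, 0.7, 3.4]
width: 0.0001
gripper_force: 1.7
```

Emit:
apply_moves(deltas=[0,0,0,1,0,0,0,0,1.5,0,0,0,0,2,0,0,0,0,2.5,0,0,0,0,3,0,0,0,0,3.5,0,0,0,0,3.5,0])

```text
clock: 11.63
position: [0.5562, -0.0259, 0.0648]
ee_rot: [-0.0, 0.969, -0.245, 0.0]
contact_force: [-3.3, 0.3, 12.1]
width: -0.0002
gripper_force: 5.9
```

The tool has stopped at the seated height (tip 0.048) with the force rising. I'll press slightly more, then lift clear.

Emit:
apply_moves(deltas=[0,0,0,0.5,0,0,0,0,1,0,0,0,0,1.5,0,0,0,0,1.5,0])

```text
clock: 11.97
position: [0.5563, -0.026, 0.0646]
ee_rot: [-0.0, 0.969, -0.245, 0.001]
contact_force: [-6.3, 1.1, 18.7]
width: 0.0002
gripper_force: 10.1
```

Emit:
apply_moves(deltas=[0,0,0,-3,0,0,0,0,-10,0,0,0,0,-30,0,0,0,0,-60,0,0,-25,-10,-90,0,0,-55,-20,-120,0,0,-85,-30,-140,0,0,-115,-40,-150,0,0,-145,-50,-150,0,0,-165,-60,-150,0,0,-165,-60,-150,0,0,-165,-60,-150,0])

```text
clock: 12.97
position: [0.4393, 0.106, 0.2124]
ee_rot: [-0.0, 0.97, -0.244, 0.001]
contact_force: [0.5, 0.1, 0.1]
width: -0.0001
gripper_force: 0.0
```

```bash
python3 m.py pics/s8.png
python3 - <<'E'
from h import *
for n in("side","top"):
    im=get_image(n)
    for q in("hub_top","pin_top","peg_top","notch"):
        for P0 in(0,.012):
            print(n,q,P0,np.round(proj(model([*C,1.075,0],P0)[q],im),1),[np.round(d["point"],1).tolist() for d in place_of(q,im)[:2]])
E
```

```text
[0.43931299 0.10601524 0.21239151] 12.9667 [0.45707697 0.0952121  0.06870254] -28.27381090739661
side notch 0.57 [0.032 0.047] 55.764997339520676
side peg_top 0.6 [-0.019 -0.038] -116.44507650344354
side hub_top 0.96 [ 0.005 -0.006] -49.956033352297055
top notch 0.81 [0.036 0.05 ] 54.22748056035124
top hub_top 0.69 [ 0.002 -0.008] -76.70307750101585
side hub_top 0 [232.7 198.2] [[232.3, 200.1], [197.2, 295.4]]
side hub_top 0.012 [232.9 200.5] [[232.3, 200.1], [197.2, 295.4]]
side pin_top 0 [257.1 198.1] [[227.9, 290.3], [255.9, 196.8]]
side pin_top 0.012 [257.1 198.1] [[227.9, 290.3], [255.9, 196.8]]
side peg_top 0 [212.4 199.6] [[178.5, 309.7], [215.2, 200.1]]
side peg_top 0.012 [212.9 202. ] [[178.5, 309.7], [215.2, 200.1]]
side notch 0 [257.1 197.7] [[255.7, 202.2], [226.9, 286.7]]
side notch 0.012 [257.1 200. ] [[255.7, 202.2], [226.9, 286.7]]
top hub_top 0 [255. 198.] [[255.6, 198.1], [326.8, 159.4]]
top hub_top 0.012 [254.9 198.1] [[255.6, 198.1], [326.8, 159.4]]
top pin_top 0 [237.8 188.7] [[238.2, 188.1], [305.7, 149.8]]
top pin_top 0.012 [237.8 188.7] [[238.2, 188.1], [305.7, 149.8]]
top peg_top 0 [269.2 205.8] [[346.3, 162.1]]
top peg_top 0.012 [268.9 205.9] [[346.3, 162.1]]
top notch 0 [237.8 188.6] [[306.1, 156.0], [238.2, 188.2]]
top notch 0.012 [237.9 188.9] [[306.1, 156.0], [238.2, 188.2]]
```

View pics/s8.png

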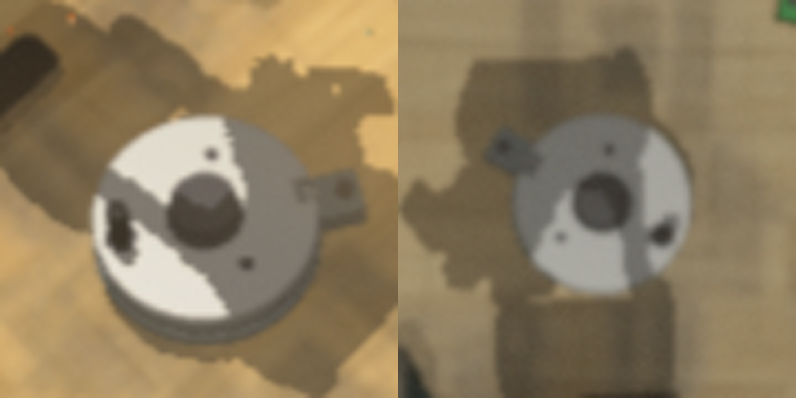

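The disc has dropped onto the base, with the hub at the seated level (row 200). The notch is at the ear at (310,190) and the peg is opposite it. The hand is clear.

```bash
python3 -c "
from rig import *
print(sign_off())"
```

```text
the job is handed in; nothing more can be done
None
```

The disc was pushed round by its peg until the notch was over the pin, and the hub was pressed down to its stop (fingertip at about 48 mm, the seated height). The hand was taken clear and the job handed in at about 13 s on the robot's clock.

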